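# Reset the interlock with the two-key chord

### The arm

A 6-joint arm with a two-finger parallel gripper is mounted at the origin on a cart in front of the work surface, level with it; the furniture and walls round the work are solid. World frame = base frame: x ahead of the robot, y to its left, z up, the work surface at z = 0. Lengths are in m, angles in rad, forces in N, time in s.
With the tool pointing down it reaches from about 0.325 to 0.9 m from the base axis. Payload 3.5 kg.
Tool frame: the origin (TCP) lies midway between the tips of the shut fingers; the grasp point (between the pads) lies 19 mm behind it; z points along the fingers, y is the line along which they close (so a half turn about z gives the same grasp; the last joint's range is limited). The gripper opens to 85 mm and grips with 20 to 120 N. Pads are 22 mm wide; open, the fingers measure 114 mm over their backs; the gripper's body (76 mm by 85 mm) begins 54 mm behind the grasp point. The pads swing forward as they close: fully open they stand 13 mm farther back than shut.
Start: joints at [-0.103, 0.276, -0.026, 1.268, 0, 1.467], TCP at [0.625, -0, 0.231] pointing down, gripper open.
Joint ranges: [-3.12, 3.12], [-0.85, 1.88], [-1.08, 1.24], [-1.95, 2.15], [-1.57, 1.53], [-3.14, 3.14]. Speed limits (rad/s): [2.57, 2.57, 3.14, 3.14, 3.14, 3.14].

### API

Orientations are given as a 3x3 rotation matrix whose columns are the frame's x, y, z axes.
In Python, from cell import * gives the robot as it stands. The module is installed in compiled form; this text tells all that it offers.
- The arm moves only by the tool apply_moves, never from a script. Its argument "increments" is a list of rows, each a list of 6 numbers: the shift along the world's x, y, z in mm, then the turn, a rotation vector about the world's x, y, z in rad. In form: [[dx, dy, dz, wx, wy, wz], ...]. A call has exactly 8 rows; each row is the pose to reach, as a shift and turn from the pose commanded when the call began; what a row does not reach only later rows make up. A row lasts 1/10 s, in which the tool goes at most 50 mm and 8.59 degrees, less where a joint would pass 70% of its speed; a pose out of reach is approached as far as the arm can. A call with a gripper value outside its range is refused whole. "grip" is the opening, from -1 (shut) to 1 (fully open), set as the call begins (left out, the last holds). The fingers move at their own pace and stop on an object; the grip force is fixed at half the most. Time passes only in rows, so rows that repeat a pose let the fingers close, or fill a call up. It gives the time, the measured TCP pose, the force, the opening and the grip force at its end, in the units of the state.
- state(): the state, without advancing time (a new reading comes with each control period).
- grab_frame(name): name is "scene" or "side" or "wrist"; returns the picture (400x640x3 uint8, blue, green, red); there is no depth.
- get_calibration(name): a dict with "K" (3x3 intrinsics, pixels), "world_from_camera" (4x4, takes a point from camera to world coordinates); the wrist camera has in their place "hand_eye" (4x4, takes a point from camera to tool coordinates, whose origin is the TCP and whose axes are the flange's). Camera axes: x right, y down, z forward; pixel columns grow to the right and rows downward; lengths in m; the calibration is good to about 2 mm. The wrist camera is an equidistant fisheye: a pixel r from the principal point sees the ray r / f radians off the axis. A picture is of the moment at which its call begins: read the wrist's pose just before it. get_calibration takes no time and is no camera call.
- hand_in(): hands the job in; it is judged then, once.
The state is a dict: "time_s": time; "joint_pos": joint angles; "qvel": joint speeds; "joint_torque": joint torques, N m; "eef_pos": TCP position; "tcp_rot": TCP orientation; "contact_force": force on the tool from outside, world axes, zero at the start; "ft_torque": the same for the moment, N m; "opening": finger opening in m; "grasp_force": force on a finger pad.
Only numpy, scipy, OpenCV 4.12 (cv2) and the standard library are available. Lean on these libraries where they do the work, as an engineer would, in place of code of your own. Each camera call takes 0.05 s, during which the arm holds its last target. There are 200 camera calls.

### The job

Reset the test bench's interlock on the grey box: with a fingertip push the yellow shutter fully back, away from the two green keys, then press both keys all the way down together with the two fingertips (never one key alone), keep them down for three full seconds, and let go so that both spring up. Only push and press: do not pick anything up, do not shove the box along the bench, leave the loose parts round it alone, and leave the shutter open.

Things in the scene. Friction and masses are not known exactly. Their poses are not given: they have to be found in the camera images.
- reset_box: Grey interlock reset box standing loose on four rubber feet on the bench: 150 (its x) x 130 (its y) x 40 mm high, 2 kg. Origin: centre of its underside, on the bench; x runs from its front (shutter and keys, towards the robot) to its rear (three small lamps on the deck, black cable gland), y to its left, z up. The shutter runs on two rails that stand 6 mm proud of the deck along its sides, 112 mm apart in y.
- key_left_top (a point): Centre of the top face of the left green round key, 26 mm in diameter, at (-35, +28, 54) mm in the box frame when up; moves down with the key. The keys stand 14 mm proud of the deck and are 56 mm apart, centre to centre.
- key_right_top (a point): Centre of the top face of the right green round key, the same, at (-35, -28, 54) mm in the box frame when up.
- key_left (a joint): Travel of the left key: 0 = up, 0.006 m = all the way down (counts as down above 0.0045). It springs back; it takes 2 N to start it and 5 N to bottom it.
- key_right (a joint): Travel of the right key, the same.
- shutter (a joint): Travel of the yellow shutter along the box's x, towards its rear: 0 = shut (over the keys), 0.055 m = fully back against its stop (counts as fully back above 0.048). Stays where it is left; takes about 1.5 N to slide. It may start a few mm open.
- shutter_front (a point): Centre of the shutter's upright front face, 100 mm wide with three black ribs, which looks towards the box's front; the face reaches from 60 to 88 mm above the bench and this point lies 75 mm above it, at x = -57 mm in the box frame when shut and -2 mm when fully back; moves with the shutter. Behind the face the shutter slopes down as a wedge, 44 mm long, so that it can be pushed but not pinched. Its underside passes 6 mm above the keys.
- capacitor: Bystander: black upright can capacitor, 18 mm in diameter, 32 mm tall, loose behind the box. Origin: centre of its underside.
- relay: Bystander: small black cube-like relay, 22 x 28 x 24 mm, loose to the right of the box. Origin: centre of its underside.
- module: Bystander: silver stick-shaped module with a small black bail, 15 x 61 x 9 mm, loose in front of the box. Origin: centre of its underside.
- heatsink: Bystander: silver finned heat sink, 40 x 40 x 18 mm, loose behind the box. Origin: centre of its underside.

How it is judged:
By the outcome, as a careful person would: the job done as asked, in the order asked, and still so for the second after the job is handed in, with the robot touching nothing.
It also fails if it takes over 48 s, if anything falls off the work surface, if the arm or the gripper's body presses on something with over 40 N, if the wrist force passes 120 N, or if a joint passes its speed limit or range.

## Working session

There is one attempt and no reset: what is moved stays moved. The work goes in short steps, Python scripts to look and compute and a tool call to move; the robot and the scene stay as the last step left them, time stands still between calls to the robot, and variables do not carry over. Pictures are saved under pics/ and viewed, at most 10 in all, crops included, and the job is handed in when it is done.

Besides the shell and the picture viewer there is one more tool, called by a JSON object that holds its "name" and its "arguments". apply_moves: Moves the arm, as the interface text tells. Its arguments: {"type":"object","properties":{"increments":{"type":"array"},"grip":{"type":"number"}},"required":["increments"]}

```bash
mkdir -p pics
cat > h.py <<'E'
from cell import *
import numpy as np, cv2
def ray(name,u,v):
    c=get_calibration(name);K=np.array(c["K"]);T=np.array(c["world_from_camera"])
    d=T[:3,:3]@np.linalg.solve(K,[u,v,1.]);return T[:3,3],d
def atz(name,u,v,z):
    o,d=ray(name,u,v);return o+d*(z-o[2])/d[2]
def proj(name,p):
    c=get_calibration(name);K=np.array(c["K"]);T=np.linalg.inv(np.array(c["world_from_camera"]))
    q=K@(T[:3,:3]@np.array(p)+T[:3,3]);return q[:2]/q[2]
E
python3 - <<'E'
from h import *
for n in("scene","side"):
    im=grab_frame(n);cv2.imwrite(f"pics/{n}0.png",im)
    c=get_calibration(n);print(n,np.round(c["K"],1).tolist(),np.round(c["world_from_camera"],3).tolist())
s=state();print(s["time_s"],s["eef_pos"],np.round(s["tcp_rot"],3).tolist(),s["opening"])
c=get_calibration("wrist");print({k:np.round(v,4).tolist() for k,v in c.items()})
E
```

```text
scene [[487.3, 0.0, 306.2], [0.0, 487.3, 204.3], [0.0, 0.0, 1.0]] [[-0.872, -0.345, 0.347, 0.254], [-0.489, 0.612, -0.621, 0.218], [0.002, -0.711, -0.703, 0.666], [0.0, 0.0, 0.0, 1.0]]
side [[406.6, 0.0, 316.0], [0.0, 406.6, 204.0], [0.0, 0.0, 1.0]] [[-1.0, -0.002, 0.018, 0.531], [-0.015, 0.629, -0.777, 0.344], [-0.009, -0.777, -0.629, 0.601], [0.0, 0.0, 0.0, 1.0]]
0.1 [6.24282048e-01 8.32513028e-05 2.30267089e-01] [[-0.0, 1.0, -0.002], [1.0, 0.0, 0.0], [0.0, -0.002, -1.0]] 0.08538058758692521
{'K': [[309.7069, 0.0, 322.1546], [0.0, 309.7069, 202.3632], [0.0, 0.0, 1.0]], 'hand_eye': [[0.001, -0.9479, -0.3186, 0.0821], [1.0, 0.001, -0.0, 0.0], [0.0004, -0.3186, 0.9479, -0.1425], [0.0, 0.0, 0.0, 1.0]]}
```

View pics/scene0.png

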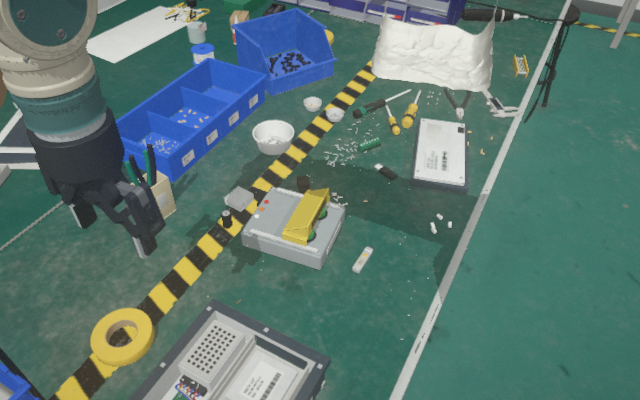

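View pics/side0.png

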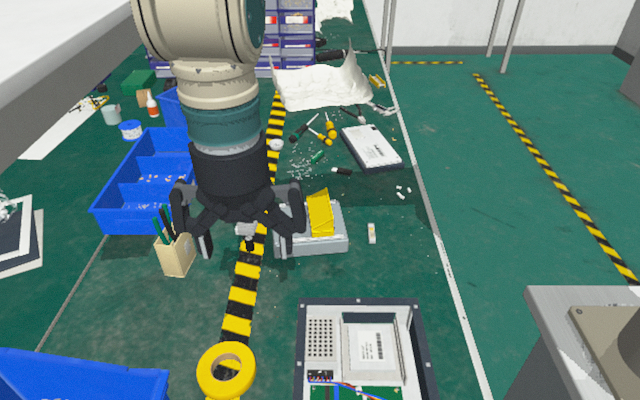

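The scene view shows the box near (295,225), yellow shutter at (306,215), module (362,259) in front and heatsink/capacitor at (238,200)/(226,218). I'll enlarge it.

Run:
```python
from h import *
im=cv2.imread("pics/scene0.png")[165:285,210:370]
cv2.imwrite("pics/c1.png",cv2.resize(im,None,fx=5,fy=5,interpolation=cv2.INTER_CUBIC))
for p in [(280,190),(245,235),(320,265),(344,213),(362,259)]: print(p,atz("scene",*p,.04).round(3))
```

```text
(280, 190) [ 0.625 -0.344  0.04 ]
(245, 235) [ 0.618 -0.218  0.04 ]
(320, 265) [ 0.475 -0.223  0.04 ]
(344, 213) [ 0.493 -0.349  0.04 ]
(362, 259) [ 0.421 -0.268  0.04 ]
```

View pics/c1.png

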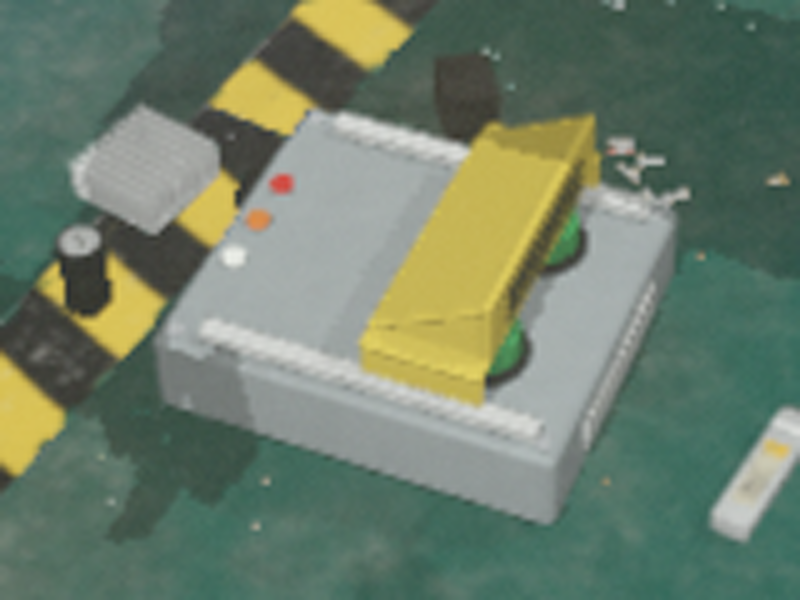

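The crop shows deck corners at about (160,345), (553,462), (677,212), (312,110), and the shutter partly open, with its top edge running from (490,315) to (595,118). Next I fit the box pose.

Run:
```python
from h import *
from scipy.optimize import least_squares
f=lambda u,v:(210+u/5-.4,165+v/5-.4)
pts=[(160,342,-75,65,40),(553,463,-75*-1*-1,65,40),(677,212,-75,-65,40),(312,110,75,-65,40)]
pts[0]=(160,342,75,65,40)
B=lambda x,y,a,p:np.array([x+(np.cos(a)*p[0]-np.sin(a)*p[1])/1e3,y+(np.sin(a)*p[0]+np.cos(a)*p[1])/1e3,p[2]/1e3])
for u,v,*_ in pts: print(atz("scene",*f(u,v),.04).round(4))
r=least_squares(lambda q:np.concatenate([proj("scene",B(*q,p[2:]))-f(*p[:2]) for p in pts]),[.55,-.28,0])
print(r.x,np.degrees(r.x[2]),r.fun.round(2))
# shutter top edge corners at z=88mm
c,s=np.cos(r.x[2]),np.sin(r.x[2])
for u,v in [(490,315),(595,118)]:
    w=atz("scene",*f(u,v),.088)[:2]-r.x[:2]; print("shutter box xy",c*w[0]+s*w[1],-s*w[0]+c*w[1])
for n,z in (("mod",.009),):
    print(n,atz("scene",*f(735,535),z),atz("scene",*f(795,412),z))
for k in(28,-28): print("key",B(*r.x,(-35,k,54)))
```

```text
[ 0.6257 -0.2186  0.04  ]
[ 0.4824 -0.2379  0.04  ]
[ 0.4983 -0.3632  0.04  ]
[ 0.643  -0.3444  0.04  ]
[ 0.56270998 -0.29156921  0.12948977] 7.419217225754574 [-1.81 -0.21  1.    1.03  1.36 -0.54 -0.57 -1.02]
shutter box xy -0.04511604321459663 0.050976007610684756
shutter box xy -0.04451106987800575 -0.04945841917786939
mod [ 0.42564354 -0.26319118  0.009     ] [ 0.43022157 -0.32272782  0.009     ]
key [ 0.52438741 -0.26832312  0.054     ]
key [ 0.53161859 -0.32385428  0.054     ]
```

{"name": "apply_moves", "arguments": {"increments": [[-18, -38, 0, 0, 0, 0.14], [-36, -76, 0, 0, 0, 0.28], [-54, -114, 0, 0, 0, 0.42], [-73, -152, 0, 0, 0, 0.56], [-91, -190, 0, 0, 0, 0.7], [-110, -228, 0, 0, 0, 0.84], [-128, -266, 0, 0, 0, 0.98], [-147, -303, 0, 0, 0, 1.12]], "grip": 0}}

```text
time_s: 0.9
eef_pos: [0.4768, -0.3043, 0.2309]
tcp_rot: [[-0.903, 0.431, -0.0], [0.431, 0.903, 0.0], [0.001, 0.0, -1.0]]
contact_force: [1.0, 0.2, -0.3]
opening: 0.0425
grasp_force: 0.0
```

{"name": "apply_moves", "arguments": {"increments": [[0, 0, -10, 0, 0, 0.14], [0, 0, -20, 0, 0, 0.28], [0, 0, -40, 0, 0, 0.42], [0, 0, -60, 0, 0, 0.56], [0, 0, -80, 0, 0, 0.58], [0, 0, -80, 0, 0, 0.58], [0, 0, -80, 0, 0, 0.58], [0, 0, -80, 0, 0, 0.58]]}}

```text
time_s: 1.7
eef_pos: [0.4787, -0.3035, 0.1524]
tcp_rot: [[-0.992, -0.129, 0.001], [-0.129, 0.992, -0.001], [-0.001, -0.001, -1.0]]
contact_force: [0.6, 0.2, 1.0]
opening: 0.0425
grasp_force: 0.0
```

Run:
```python
from h import *
s=state();print(s["time_s"],s["eef_pos"],np.round(s["tcp_rot"],3).tolist(),s["opening"],s["contact_force"],s["joint_pos"])
cv2.imwrite("pics/w1.png",grab_frame("wrist"))
```

```text
1.7 [ 0.47866985 -0.30349283  0.15242594] [[-0.992, -0.129, 0.001], [-0.129, 0.992, -0.001], [-0.001, -0.001, -1.0]] 0.042541964726077235 [0.56390623 0.16629339 0.98797993] [-6.79121551e-01  2.26755646e-01 -2.63509898e-01  1.07877593e+00
  6.51990984e-06 -8.08025590e-01]
```

View pics/w1.png

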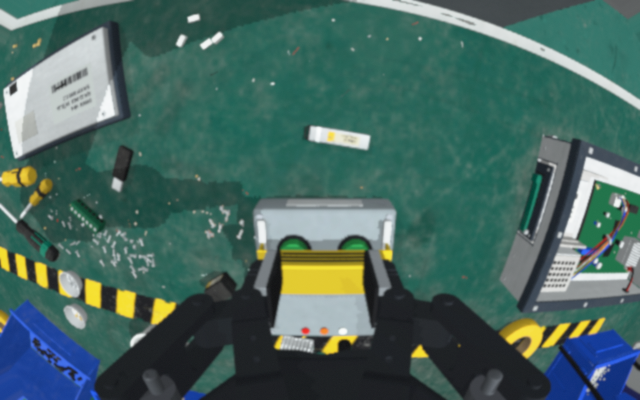

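The wrist view shows the box square to the gripper: keys at about (294,243) and (353,243), front edge at v≈205 from u 256 to 397. I'll overlay the predicted points on an enlargement.

```bash
cat >> h.py <<'E'
def wproj(p,s):
    c=get_calibration("wrist");K=np.array(c["K"]);H=np.array(c["hand_eye"])
    t=np.array(s["tcp_rot"]).T@(np.array(p)-np.array(s["eef_pos"]))
    q=H[:3,:3].T@(t-H[:3,3]);th=np.arctan2(np.hypot(q[0],q[1]),q[2]);e=q[:2]/np.hypot(q[0],q[1])
    return K[:2,2]+K[0,0]*th*e
def box(p,q=(.5627,-.2916,.1295)):
    x,y,a=q;return [x+(np.cos(a)*p[0]-np.sin(a)*p[1])/1e3,y+(np.sin(a)*p[0]+np.cos(a)*p[1])/1e3,p[2]/1e3]
E
python3 - <<'E'
from h import *
s=state();im=cv2.imread("pics/w1.png");k=4;x0,y0=230,185
c=cv2.resize(im[y0:y0+125,x0:x0+190],None,fx=k,fy=k,interpolation=cv2.INTER_CUBIC)
P=[(-75,65,40),(-75,-65,40),(-35,28,54),(-35,-28,54),(-45,50,88),(-45,-50,88),(75,65,40),(75,-65,40)]
for p in P:
    u=wproj(box(p),s);cv2.drawMarker(c,tuple(int(round((a-b+.5)*k)) for a,b in zip(u,(x0,y0))),(255,0,255),0,14,1);print(p,u.round(1))
cv2.imwrite("pics/w1c.png",c)
E
```

```text
(-75, 65, 40) [396.2 208.6]
(-75, -65, 40) [250.4 208.4]
(-35, 28, 54) [354.9 256.5]
(-35, -28, 54) [291.7 256.4]
(-45, 50, 88) [387.3 265.5]
(-45, -50, 88) [259.3 265.3]
(75, 65, 40) [381.5 335.2]
(75, -65, 40) [264.6 335.1]
```

View pics/w1c.png

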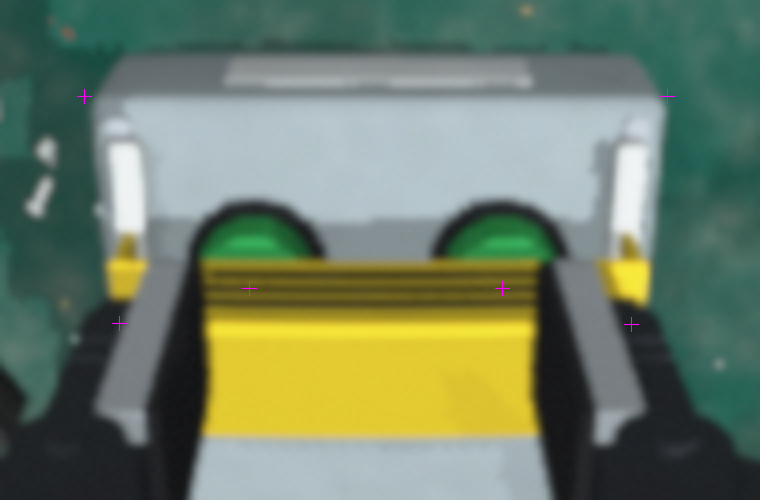

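Run:
```python
from h import *
from scipy.optimize import least_squares
s=state()
for z in(.152,.157,.162):
  for u,v in[(150,262),(196,262),(553,262),(600,262)]:
    t=np.array([230+u/4-.5,185+v/4-.5])
    r=least_squares(lambda q:wproj(box((q[0],q[1],z*1e3)),s)-t,[-60,0]);print(z,(u,v),r.x.round(1),r.cost.round(3))
R=np.array(s["tcp_rot"]);w=np.array(s["eef_pos"])[:2]-[.5627,-.2916];a=.1295
print("tcp in box",np.cos(a)*w[0]+np.sin(a)*w[1],-np.sin(a)*w[0]+np.cos(a)*w[1])
```

```text
0.152 (150, 262) [-92.1 -29.7] 0.0
0.152 (196, 262) [-92.2 -23.6] 0.0
0.152 (553, 262) [-92.3  23. ] 0.0
0.152 (600, 262) [-92.2  29.3] 0.0
0.157 (150, 262) [-94.7 -28.7] 0.0
0.157 (196, 262) [-94.8 -22.8] 0.0
0.157 (553, 262) [-94.9  22.2] 0.0
0.157 (600, 262) [-94.8  28.2] 0.0
0.162 (150, 262) [-97.3 -27.7] 0.0
0.162 (196, 262) [-97.4 -22. ] 0.0
0.162 (553, 262) [-97.5  21.4] 0.0
0.162 (600, 262) [-97.4  27.2] 0.0
tcp in box -0.08471614531697921 -0.0010938554462460726
```

{"name": "apply_moves", "arguments": {"increments": [[0, 2, -15, 0, 0, 0], [0, 2, -30, 0, 0, 0], [0, 2, -45, 0, 0, 0], [0, 2, -60, 0, 0, 0], [0, 2, -75, 0, 0, 0], [0, 2, -85, 0, 0, 0], [0, 2, -90, 0, 0, 0], [0, 2, -90, 0, 0, 0]], "grip": 0.18}}

```text
time_s: 2.55
eef_pos: [0.4779, -0.3009, 0.0612]
tcp_rot: [[-0.992, -0.129, -0.0], [-0.129, 0.992, 0.0], [0.0, 0.0, -1.0]]
contact_force: [0.1, 0.3, -0.1]
opening: 0.0506
grasp_force: 0.0
```

{"name": "apply_moves", "arguments": {"increments": [[6, 0.8, 0, 0, 0, 0], [12, 1.6, 0, 0, 0, 0], [18, 2.3, 0, 0, 0, 0], [22, 2.9, 0, 0, 0, 0], [26, 3.4, 0, 0, 0, 0], [30, 3.9, 0, 0, 0, 0], [34, 4.4, 0, 0, 0, 0], [38, 4.9, 0, 0, 0, 0]]}}

```text
time_s: 3.35
eef_pos: [0.5159, -0.2961, 0.0613]
tcp_rot: [[-0.992, -0.129, -0.001], [-0.129, 0.992, -0.0], [0.001, 0.0, -1.0]]
contact_force: [-1.6, -0.3, 0.9]
opening: 0.0503
grasp_force: 0.9
```

{"name": "apply_moves", "arguments": {"increments": [[4, 0.5, 0, 0, 0, 0], [8, 1, 0, 0, 0, 0], [12, 1.6, 0, 0, 0, 0], [16, 2.1, 0, 0, 0, 0], [20, 2.6, 0, 0, 0, 0], [24, 3.1, 0, 0, 0, 0], [26, 3.4, 0, 0, 0, 0], [26, 3.4, 0, 0, 0, 0]]}}

```text
time_s: 4.15
eef_pos: [0.5427, -0.2926, 0.0613]
tcp_rot: [[-0.992, -0.129, 0.001], [-0.129, 0.992, 0.0], [-0.001, 0.0, -1.0]]
contact_force: [-1.0, -0.2, -0.2]
opening: 0.0506
grasp_force: 0.0
```

{"name": "apply_moves", "arguments": {"increments": [[1, 0.1, 0, 0, 0, 0], [2, 0.3, 0, 0, 0, 0], [3, 0.4, 0, 0, 0, 0], [4, 0.5, 0, 0, 0, 0], [5, 0.6, 0, 0, 0, 0], [5, 0.6, 0, 0, 0, 0], [5, 0.6, 0, 0, 0, 0], [5, 0.6, 0, 0, 0, 0]]}}

```text
time_s: 4.95
eef_pos: [0.5471, -0.292, 0.0613]
tcp_rot: [[-0.992, -0.129, 0.0], [-0.129, 0.992, 0.0], [-0.0, 0.0, -1.0]]
contact_force: [-1.0, -0.7, 0.1]
opening: 0.0505
grasp_force: 0.4
```

Run:
```python
from h import *
s=state();im=grab_frame("wrist");cv2.imwrite("pics/w2.png",im);k=2
c=cv2.resize(im[100:400,140:500],None,fx=k,fy=k,interpolation=cv2.INTER_CUBIC)
for p in [(-75,65,40),(-75,-65,40),(-35,28,54),(-35,-28,54),(-2,50,88),(-2,-50,88)]:
    u=wproj(box(p),s);cv2.drawMarker(c,tuple(int(round((a-b+.5)*k)) for a,b in zip(u,(140,100))),(255,0,255),0,14,1)
cv2.imwrite("pics/w2c.png",c);print(s["contact_force"])
```

```text
[-0.97257954 -0.68388923  0.06721444]
```

View pics/w2c.png

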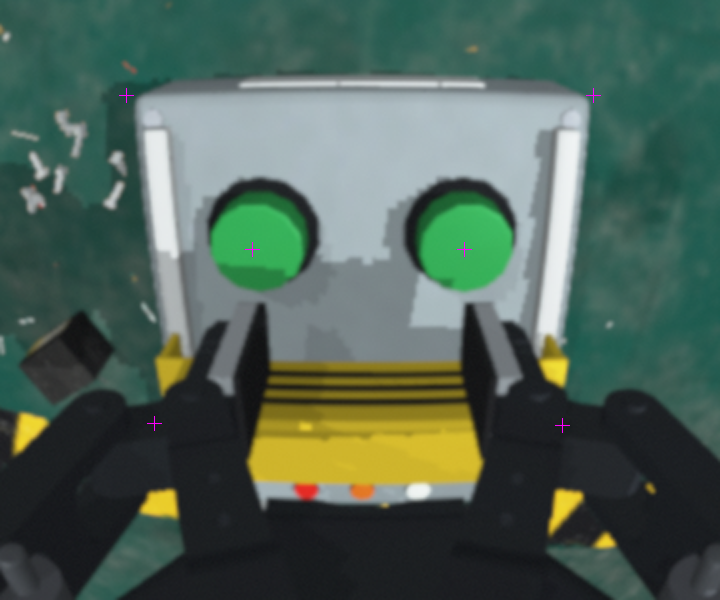

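The keys are uncovered, with centres at about (257,246) and (466,247) in the crop. The shutter is nearly back but there's no stop force yet, so I'll push in small steps until I feel the stop.

{"name": "apply_moves", "arguments": {"increments": [[0.5, 0.1, 0, 0, 0, 0], [1, 0.1, 0, 0, 0, 0], [1.5, 0.2, 0, 0, 0, 0], [2, 0.3, 0, 0, 0, 0], [2, 0.3, 0, 0, 0, 0], [2, 0.3, 0, 0, 0, 0], [2, 0.3, 0, 0, 0, 0], [2, 0.3, 0, 0, 0, 0]]}}

```text
time_s: 5.8
eef_pos: [0.549, -0.2918, 0.0613]
tcp_rot: [[-0.992, -0.129, 0.0], [-0.129, 0.992, 0.0], [-0.0, 0.0, -1.0]]
contact_force: [-1.2, 0.9, 0.1]
opening: 0.0504
grasp_force: 0.5
```

{"name": "apply_moves", "arguments": {"increments": [[0.5, 0.1, 0, 0, 0, 0], [1, 0.1, 0, 0, 0, 0], [1.5, 0.2, 0, 0, 0, 0], [1.5, 0.2, 0, 0, 0, 0], [1.5, 0.2, 0, 0, 0, 0], [1.5, 0.2, 0, 0, 0, 0], [1.5, 0.2, 0, 0, 0, 0], [1.5, 0.2, 0, 0, 0, 0]]}}

```text
time_s: 6.6
eef_pos: [0.55, -0.2916, 0.0612]
tcp_rot: [[-0.992, -0.129, -0.001], [-0.129, 0.992, -0.0], [0.001, 0.0, -1.0]]
contact_force: [-4.4, -0.3, 1.8]
opening: 0.0501
grasp_force: 2.2
```

Force rose to 4.4 N with the motion blocked, so the shutter is at its stop. Next I move back over the keys.

{"name": "apply_moves", "arguments": {"increments": [[-4, -0.6, 0, 0, 0, 0], [-9, -1.5, 0, 0, 0, 0], [-15, -2.5, 0, 0, 0, 0], [-20, -3.3, 0, 0, 0, 0], [-23, -3.7, 0, 0, 0, 0], [-23, -3.7, -4, 0, 0, 0], [-23, -3.7, -8, 0, 0, 0], [-23, -3.7, -8, 0, 0, 0]]}}

```text
time_s: 7.4
eef_pos: [0.5271, -0.2949, 0.0524]
tcp_rot: [[-0.992, -0.129, -0.001], [-0.129, 0.992, 0.001], [0.001, 0.001, -1.0]]
contact_force: [-0.4, 0.7, 1.2]
opening: 0.0503
grasp_force: 0.0
```

Run:
```python
from h import *
s=state();im=grab_frame("wrist");k=3
cv2.imwrite("pics/w3.png",cv2.resize(im[170:330,200:445],None,fx=k,fy=k,interpolation=cv2.INTER_CUBIC));print(s["eef_pos"],s["contact_force"])
```

```text
[ 0.52706402 -0.29492088  0.05241301] [-0.35372504  0.68108469  1.24954395]
```

View pics/w3.png

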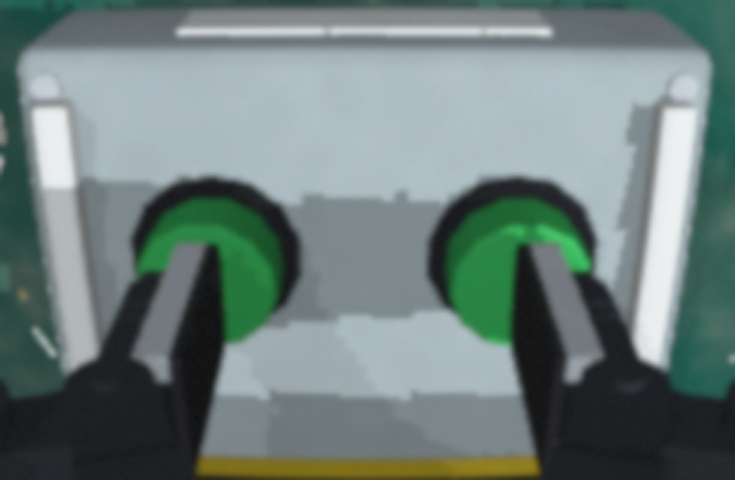

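Both tips sit over the keys, about 2 mm too wide: tips at u≈197 and 540, keys at 210 and 519. I'll narrow the grip slightly and press.

{"name": "apply_moves", "arguments": {"increments": [[0, 0, 0, 0, 0, 0], [0, 0, 0, 0, 0, 0], [0, 0, -2, 0, 0, 0], [0, 0, -4, 0, 0, 0], [0, 0, -6, 0, 0, 0], [0, 0, -8, 0, 0, 0], [0, 0, -10, 0, 0, 0], [0, 0, -12, 0, 0, 0]], "grip": 0.11}}

```text
time_s: 8.25
eef_pos: [0.5281, -0.2956, 0.0451]
tcp_rot: [[-0.992, -0.129, 0.001], [-0.129, 0.992, -0.001], [-0.001, -0.001, -1.0]]
contact_force: [-9.0, 6.2, 32.9]
opening: 0.0474
grasp_force: 16.5
```

{"name": "apply_moves", "arguments": {"increments": [[0, 0, 0.5, 0, 0, 0], [0, 0, 1, 0, 0, 0], [0, 0, 1, 0, 0, 0], [0, 0, 1, 0, 0, 0], [0, 0, 1, 0, 0, 0], [0, 0, 1, 0, 0, 0], [0, 0, 1, 0, 0, 0], [0, 0, 1, 0, 0, 0]]}}

```text
time_s: 9.05
eef_pos: [0.528, -0.2956, 0.0453]
tcp_rot: [[-0.992, -0.129, 0.001], [-0.129, 0.992, -0.001], [-0.001, -0.001, -1.0]]
contact_force: [-4.7, 3.5, 17.6]
opening: 0.0474
grasp_force: 8.6
```

Run:
```python
from h import *
s=state();im=grab_frame("wrist");k=3
cv2.imwrite("pics/w4.png",cv2.resize(im[170:330,200:445],None,fx=k,fy=k,interpolation=cv2.INTER_CUBIC));print(s["eef_pos"],s["contact_force"],s["ft_torque"])
```

```text
[ 0.5280156  -0.29560887  0.04534726] [-4.74681903  3.4552571  17.58512605] [ 0.74801646  1.07261551 -0.00200896]
```

View pics/w4.png

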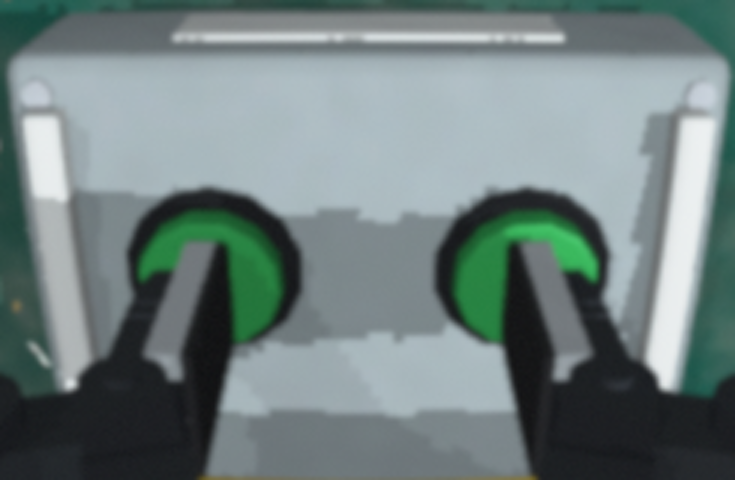

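Both keys are sunk equally, and the contact is stiff and balanced, so they're bottomed. Holding.

{"name": "apply_moves", "arguments": {"increments": [[0, 0, -0.4, 0, 0, 0], [0, 0, -0.4, 0, 0, 0], [0, 0, -0.4, 0, 0, 0], [0, 0, -0.4, 0, 0, 0], [0, 0, -0.4, 0, 0, 0], [0, 0, -0.4, 0, 0, 0], [0, 0, -0.4, 0, 0, 0], [0, 0, -0.4, 0, 0, 0]]}}

```text
time_s: 9.9
eef_pos: [0.528, -0.2956, 0.0453]
tcp_rot: [[-0.992, -0.129, 0.001], [-0.129, 0.992, -0.001], [-0.001, -0.001, -1.0]]
contact_force: [-5.7, 4.1, 20.4]
opening: 0.0475
grasp_force: 9.6
```

{"name": "apply_moves", "arguments": {"increments": [[0, 0, 0, 0, 0, 0], [0, 0, 0, 0, 0, 0], [0, 0, 0, 0, 0, 0], [0, 0, 0, 0, 0, 0], [0, 0, 0, 0, 0, 0], [0, 0, 0, 0, 0, 0], [0, 0, 0, 0, 0, 0], [0, 0, 0, 0, 0, 0]]}}

```text
time_s: 10.7
eef_pos: [0.528, -0.2956, 0.0453]
tcp_rot: [[-0.992, -0.129, 0.001], [-0.129, 0.992, -0.001], [-0.001, -0.001, -1.0]]
contact_force: [-6.0, 3.6, 19.0]
opening: 0.0475
grasp_force: 9.6
```

{"name": "apply_moves", "arguments": {"increments": [[0, 0, 0, 0, 0, 0], [0, 0, 0, 0, 0, 0], [0, 0, 0, 0, 0, 0], [0, 0, 0, 0, 0, 0], [0, 0, 0, 0, 0, 0], [0, 0, 0, 0, 0, 0], [0, 0, 0, 0, 0, 0], [0, 0, 0, 0, 0, 0]]}}

```text
time_s: 11.5
eef_pos: [0.528, -0.2956, 0.0453]
tcp_rot: [[-0.992, -0.129, 0.001], [-0.129, 0.992, -0.001], [-0.001, -0.001, -1.0]]
contact_force: [-4.7, 3.7, 19.7]
opening: 0.0472
grasp_force: 9.6
```

{"name": "apply_moves", "arguments": {"increments": [[0, 0, 0, 0, 0, 0], [0, 0, 0, 0, 0, 0], [0, 0, 0, 0, 0, 0], [0, 0, 0, 0, 0, 0], [0, 0, 0, 0, 0, 0], [0, 0, 0, 0, 0, 0], [0, 0, 0, 0, 0, 0], [0, 0, 0, 0, 0, 0]]}}

```text
time_s: 12.3
eef_pos: [0.528, -0.2956, 0.0453]
tcp_rot: [[-0.992, -0.129, 0.001], [-0.129, 0.992, -0.001], [-0.001, -0.001, -1.0]]
contact_force: [-5.2, 3.3, 19.2]
opening: 0.0478
grasp_force: 9.6
```

{"name": "apply_moves", "arguments": {"increments": [[0, 0, 0, 0, 0, 0], [0, 0, 0, 0, 0, 0], [0, 0, 0, 0, 0, 0], [0, 0, 0, 0, 0, 0], [0, 0, 0, 0, 0, 0], [0, 0, 0, 0, 0, 0], [0, 0, 0, 0, 0, 0], [0, 0, 0, 0, 0, 0]]}}

```text
time_s: 13.1
eef_pos: [0.528, -0.2956, 0.0453]
tcp_rot: [[-0.992, -0.129, 0.001], [-0.129, 0.992, -0.001], [-0.001, -0.001, -1.0]]
contact_force: [-4.9, 3.1, 20.0]
opening: 0.0478
grasp_force: 9.6
```

{"name": "apply_moves", "arguments": {"increments": [[0, 0, 3, 0, 0, 0], [0, 0, 7, 0, 0, 0], [0, 0, 12, 0, 0, 0], [0, 0, 18, 0, 0, 0], [0, 0, 26, 0, 0, 0], [0, 0, 36, 0, 0, 0], [0, 0, 50, 0, 0, 0], [0, 0, 60, 0, 0, 0]]}}

```text
time_s: 13.9
eef_pos: [0.528, -0.2957, 0.1036]
tcp_rot: [[-0.992, -0.129, 0.001], [-0.129, 0.992, -0.001], [-0.001, -0.001, -1.0]]
contact_force: [0.5, -0.2, -0.3]
opening: 0.0474
grasp_force: 0.0
```

{"name": "apply_moves", "arguments": {"increments": [[-15, 0, 10, 0, 0, 0], [-30, 0, 20, 0, 0, 0], [-45, 0, 30, 0, 0, 0], [-50, 0, 40, 0, 0, 0], [-50, 0, 50, 0, 0, 0], [-50, 0, 50, 0, 0, 0], [-50, 0, 50, 0, 0, 0], [-50, 0, 50, 0, 0, 0]]}}

```text
time_s: 14.7
eef_pos: [0.4778, -0.2951, 0.1514]
tcp_rot: [[-0.992, -0.129, -0.0], [-0.129, 0.992, 0.0], [0.0, 0.0, -1.0]]
contact_force: [0.4, 0.1, -0.4]
opening: 0.0472
grasp_force: 0.0
```

Run:
```python
from h import *
s=state();im=grab_frame("wrist");k=2
a=cv2.resize(im[130:360,180:470],None,fx=k,fy=k,interpolation=cv2.INTER_CUBIC)
for p in [(-75,65,40),(-75,-65,40),(-35,28,54),(-35,-28,54),(-2,50,88),(-2,-50,88)]:
    u=wproj(box(p),s);cv2.drawMarker(a,tuple(int(round((q-b+.5)*k)) for q,b in zip(u,(180,130))),(255,0,255),0,14,1)
cv2.imwrite("pics/w5.png",a);print(s["time_s"],s["contact_force"])
```

```text
14.7 [ 0.43015646  0.1230115  -0.3545975 ]
```

View pics/w5.png

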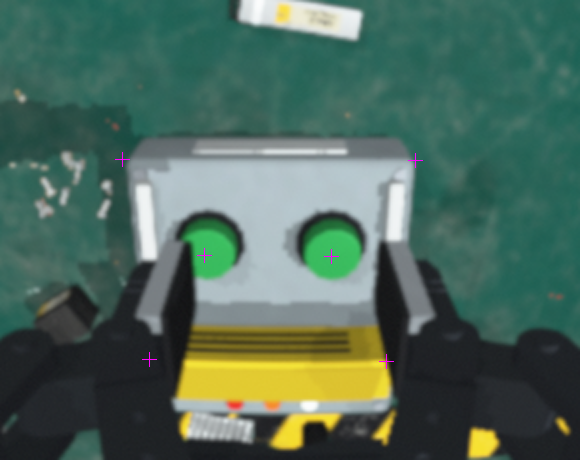

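The picture shows both keys up at (209,253) and (333,253), the shutter fully back with its edge at v≈362, the box unmoved and the robot clear. I'm handing it in.

```bash
python3 -c "
from cell import *
print(hand_in())"
```

```text
the job is handed in; nothing more can be done
None
```

I handed the job in at about 15 s: the shutter is fully back against its stop, and both keys were pressed together, held down about 5 s and released. In the last picture both keys are up, the box hasn't visibly moved and the robot is clear; the hand-in returned no verdict.

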